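# Snap the lid onto the rectangular sharps tub

## Robot

A 7-joint arm with a two-finger parallel gripper is mounted at the origin on the work surface. World frame = base frame: x ahead of the robot, y to its left, z up, the work surface at z = 0. Lengths are in mm, angles in degrees, forces in N, time in s.
With the tool pointing down it reaches from about 425 to 825 mm from the base axis. Payload 3.6 kg.
Tool frame: the origin (TCP) lies midway between the tips of the shut fingers; the grasp point (between the pads) lies 19 mm behind it; z points along the fingers, y is the line along which they close (so a half turn about z gives the same grasp; the last joint's range is limited). The gripper opens to 85 mm and grips with 20 to 120 N. Pads are 22 mm wide; open, the fingers measure 114 mm over their backs; the gripper's body (76 mm by 85 mm) begins 54 mm behind the grasp point. The pads swing forward as they close: fully open they stand 13 mm farther back than shut.
Start: joints at [74.972, 35.231, -0.722, 81.555, 0.464, 63.22, -2.315], TCP at [151.867, -631.98, 231.297] pointing down, gripper open.
Joint ranges: [-178.69, 178.69], [-17.37, 117.87], [-77.05, 75.6], [15.02, 138.74], [-78.02, 258.01], [0.78, 113.62], [-162.83, 162.83]. Speed limits (degrees/s): [159.86, 159.86, 180, 180, 180, 180, 180].

## Interface

Orientations are given as [roll, pitch, yaw] about the fixed x, y, z axes, in that order (R = Rz(yaw) Ry(pitch) Rx(roll)).
In Python, from station import env gives the robot as it stands. The module is installed in compiled form; this text tells all that it offers.
- The arm moves only by the tool jog_arm, never from a script. Its argument "steps" is a list of rows, each a list of 5 numbers: the shift along the world's x, y, z in m, then the turn about the world's z in degrees, then the closure, from -1 (fully open) to 1 (shut). In form: [[x, y, z, spin, jaw], ...]. A call has exactly 5 rows; each row is the pose to reach, as a shift and turn from the pose commanded when the call began; what a row does not reach only later rows make up. A row lasts 1/12 s, in which the tool goes at most 41.7 mm and 7.16 degrees, less where a joint would pass 70% of its speed; a pose out of reach is approached as far as the arm can. A call with a gripper value outside its range is refused whole. The fingers move at their own pace and stop on an object; "force" is the grip in N (left out, the last holds). Time passes only in rows, so rows that repeat a pose let the fingers close, or fill a call up. It gives the time, the measured TCP pose, the force, the opening and the grip force at its end, in the units of the state.
- env.state(): the state, without advancing time (a new reading comes with each control period).
- env.read_camera(name): name is "side" or "top" or "wrist"; returns the picture (480x640x3 uint8, blue, green, red); there is no depth.
- env.camera_model(name): a dict with "vertical_fov" (degrees; the focal length in pixels is half the picture's height over the tangent of half this angle, whatever the lens; pixels are square), "cx", "cy" (the principal point, pixels), "dist_coeffs" ([k1, k2, p1, p2, k3] as OpenCV has them; the pictures are not rectified), "rvec" (rotation vector, rad) and "tvec" (3), from world to camera coordinates, as OpenCV has them. Camera axes: x right, y down, z forward; pixel columns grow to the right and rows downward; lengths in mm; the calibration is good to about 2 mm. A picture is of the moment at which its call begins: read the wrist's pose just before it. camera_model takes no time and is no camera call; for the wrist camera it gives the pose at the moment of the call.
- env.job_done(): hands the job in; it is judged then, once.
The state is a dict: "time": time; "joint_positions": joint angles; "qd": joint speeds; "effort": joint torques, N m; "eef_pos": TCP position; "ee_rot": TCP orientation; "contact_force": force on the tool from outside, world axes, zero at the start; "torque": the same for the moment, N m; "grip_width": finger opening in mm; "grip_force": force on a finger pad.
Only numpy, scipy, OpenCV 4.12 (cv2) and the standard library are available. Lean on these libraries where they do the work, as an engineer would, in place of code of your own. Each camera call takes 0.05 s, during which the arm holds its last target. There are 200 camera calls.

## Task

Close the rectangular sharps tub: pick up its rectangular lid by the grip block, set the lid's lip into the tub's mouth, then press it straight down, firmly but without forcing it (the plastic cracks above about 30 N), until both clip arms have snapped under the rim and the lid sits flush and level; then let go. Leave the round tub, its lid and the other supplies where they are.

Things in the scene. Friction and masses are not known exactly. Their poses are not given: they have to be found in the camera images.
- lid: White rectangular lid, at the start lying right way up on the bench on its lip. Origin: centre of the underside of the lip; z up, y along the long side. The hollow lip is 80 mm (x) by 96 mm (y) outside and 20 mm deep (z = 0 to 20 mm), its lowest 8 mm tapering in by 4 mm on every side. About 0.15 kg. It fits the tub either way round.
- lid_plate (a point): Centre of the underside of the lid's plate, 20 mm above the lid's origin, same axes. The plate is 100 mm (x) by 120 mm (y) and 4 mm thick; this face comes to lie on the tub's rim.
- lid_grip (a point): Centre of the part to grip, 48 mm above the lid's origin, same axes: in a solid upright block in the middle of the plate, 54 mm (x) by 24 mm (y), from 24 to 60 mm above the lid's origin. Grip it across y (the 24 mm).
- clip_left (a joint): Swing (rad) of the rigid, sprung clip arm in the middle of the lid's +y short side: 0 at rest, upright; grows as it swings out, to about 0.2 while passing the rim. The arm is 30 mm wide, pivots 34 mm above the lid's origin at y = 57 mm and hangs at y = 61 to 64 mm down to 3 mm; its hook points inwards, sloping below, with a flat catch on top 12.5 mm above the lid's origin.
- clip_right (a joint): The same for the clip arm at the lid's -y short side.
- holder: Dark steel bench holder, 116 mm (x) by 130 mm (y), 12 mm thick, fixed to the bench; origin at the centre of its underside, z up. It carries the white rectangular tub (90 by 106 mm, same axes) on soft feet: pushed down with more than about 1 N, the tub sinks about 1 mm for every further 2.5 N, at most 12 mm, and rises again when let go.
- tub_rim (a point): Centre of the rectangular tub's mouth at the rim's top face, 114 mm above the bench unloaded; z up, y along the tub's long side. The mouth is 84 mm (x) by 100 mm (y) inside, 80 mm deep; the rim is a flange 6 mm thick, 100 by 118 mm outside. The lid first rests on its hooks, its plate some 11 mm up; pressing the clips over takes 10 to 18 N, which drops at the snap; then the plate lies on the rim.
- round_tub: White round tub, 112 mm across the rim, 90 mm high, loose; not part of the job. Origin at the centre of its underside.
- round_lid: White round lid, 116 mm across, 36 mm high with its knob, lying on the bench; not part of the job. Origin at the centre of its underside.
- gel_bottle: Clear bottle with a white cap, 60 mm across, 170 mm high; bystander. Origin at the centre of its underside.
- strip_carton: White carton 80 by 150 by 60 mm; bystander. Origin at the centre of its underside.
- tape_roll: White roll of tape, 70 mm across, 25 mm high, lying flat; bystander. Origin at the centre of its underside.
- pulse_meter: White finger clip meter 60 by 34 by 23 mm; bystander. Origin at the centre of its underside.
- steel_bowl: Steel bowl, 100 mm across, 40 mm high; bystander. Origin at the centre of its underside.
There are look-alikes about, which are no part of the job. Leave any brown look-alike of the lid alone.

How it is judged (in metres and radians):
On the way, in this order (a step that is already met when the one before it is completed fails the run):
1. the lid is lifted clear of the bench (height (world z) of lid above 0.04 m), for 0.1 s.
2. the lid's lip is in the tub's mouth, the lid level, its clips not yet snapped (horizontal distance between lid and tub_rim below 0.006 m and z of lid in the frame of tub_rim between -0.0165 and -0.001 m and angle between the z axis of lid and the z axis of tub_rim, either way round below 0.12 rad), for 0.05 s.
At the end, for the whole second after the job is handed in: The lid is let go and at rest on the rectangular tub: its plate on the rim to within 2 mm, centred to within 5 mm, level to within 0.04 rad, its long side along the tub's to within 0.12 rad, and both clip arms sprung back under the rim (within 0.1 rad of upright) (z of lid in the frame of tub_rim between -0.0235 and -0.0178 m and horizontal distance between lid and tub_rim below 0.005 m and angle between the z axis of lid and the z axis of tub_rim, either way round below 0.04 rad and angle between the y axis of lid and the y axis of tub_rim, either way round below 0.12 rad and value of joint each of clip_left, clip_right below 0.1 rad and linear speed of lid below 0.02 m/s); the robot touches nothing.
It fails at once if the lid and the tub or its holder press on one another with more than 30 N (contact force between lid and holder above 30 N).
It fails at once if the round tub or its lid is moved by more than 20 mm (distance of any of round_tub, round_lid from where it was at the start of the episode above 0.02 m).
It fails at once if another supply on the bench is moved by more than 20 mm (distance of any of gel_bottle, strip_carton, tape_roll, pulse_meter, steel_bowl from where it was at the start of the episode above 0.02 m).
It also fails if it takes over 59 s, if anything falls off the work surface, if the arm or the gripper's body presses on something with over 40 N, if the wrist force passes 120 N, or if a joint passes its speed limit or range.

## Working session

There is one attempt and no reset: what is moved stays moved. The work goes in short steps, Python scripts to look and compute and a tool call to move; the robot and the scene stay as the last step left them, time stands still between calls to the robot, and variables do not carry over. Pictures are saved under pics/ and viewed, at most 10 in all, crops included, and the job is handed in when it is done.

Besides the shell and the picture viewer there is one more tool, called as name(argument=value, ...) on one line, values as JSON. jog_arm: Moves the arm, as the interface text tells. Its arguments: {"type":"object","properties":{"steps":{"type":"array","items":{"type":"array","items":{"type":"number"}}},"force":{"type":"number"}},"required":["steps"]}

```bash
mkdir -p pics; python3 - <<'E'
from station import env
import cv2
s=env.state();print(s)
for n in("top","side"):
    print(n,env.camera_model(n)); cv2.imwrite(f"pics/{n}0.png",env.read_camera(n))
E
```

```text
{'time': 0.0, 'joint_positions': array([74.97182645, 35.29113574, -0.72154882, 81.64330148,  0.46528893,
       63.22175231, -2.31624983]), 'qd': array([-0.09714758,  0.09782386, -0.03156688, -0.01315345, -0.0378922 ,
        0.00054606, -0.0305517 ]), 'effort': array([ 3.71647639e-04, -4.69216239e+01,  2.58890809e-01, -1.71034455e+01,
        9.91331530e-03,  9.47592227e-03,  3.92863853e-06]), 'eef_pos': array([ 151.65258535, -631.24405006,  230.10545206]), 'ee_rot': array([-1.79846767e+02,  4.16899677e-03,  1.35116349e+01]), 'contact_force': array([ 0.32423573,  0.2866303 , -0.00499899]), 'torque': array([-0.04174513,  0.00628567, -0.01465956]), 'grip_force': 0.0, 'grip_width': 85.48860976115604}
top {'vertical_fov': 46.074179557751734, 'cx': 325.767180105485, 'cy': 241.08390218508683, 'dist_coeffs': array([-0.11287054,  0.        ,  0.        ,  0.        ,  0.        ]), 'rvec': array([ 2.16757437, -2.17589668,  0.06694759]), 'tvec': array([ -53.84708972,  495.66635324, 1268.47186627])}
side {'vertical_fov': 56.21462997672844, 'cx': 314.8408685097784, 'cy': 233.7862053467871, 'dist_coeffs': array([-0.06372179,  0.        ,  0.        ,  0.        ,  0.        ]), 'rvec': array([ 0.12481763, -2.79183824,  1.31782936]), 'tvec': array([492.42101142, 143.58862073, 802.1469354 ])}
```

View pics/top0.png

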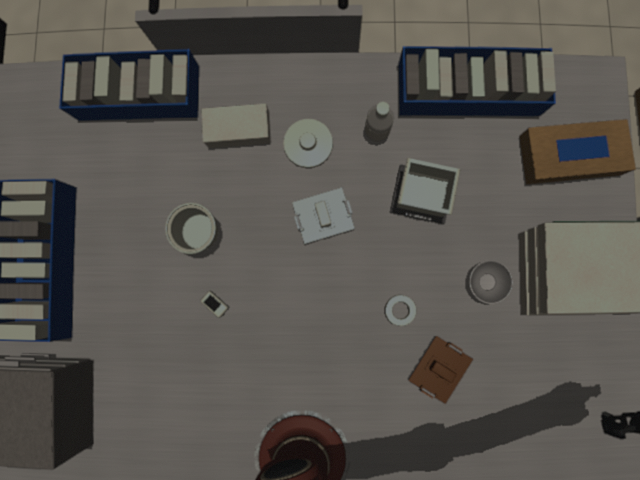

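View pics/side0.png

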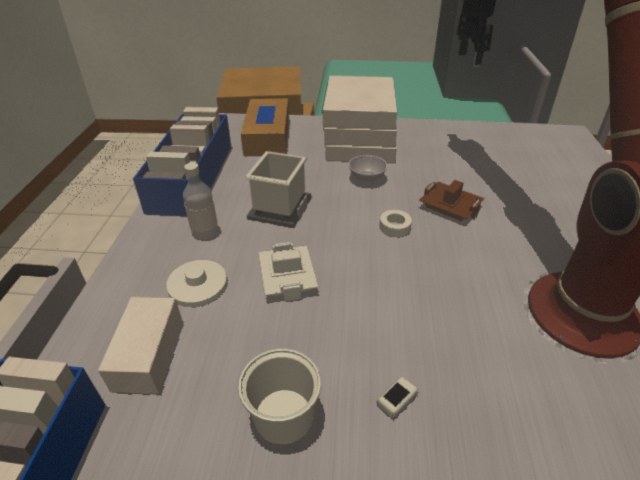

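The top view shows the lid at about (323,215) and the rectangular tub with its rim centre near (428,187). In the side view the lid is at (287,272) and the tub at (278,170). I'll enlarge both for corner readings.

```bash
python3 - <<'E'
import cv2,numpy as np
t=cv2.imread("pics/top0.png");s=cv2.imread("pics/side0.png")
def c(i,x,y,w,h,k): return cv2.convertScaleAbs(cv2.resize(i[y:y+h,x:x+w],None,fx=k,fy=k,interpolation=cv2.INTER_CUBIC),alpha=1.2)
a=np.hstack([c(t,285,180,80,70,5),c(t,385,150,80,70,5)])
cv2.imwrite("pics/tcrop.png",a)
b=np.hstack([c(s,250,235,80,70,5),c(s,240,145,80,80,5)[:350]])
cv2.imwrite("pics/scrop.png",b)
E
```

```text
(no output)
```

View pics/tcrop.png

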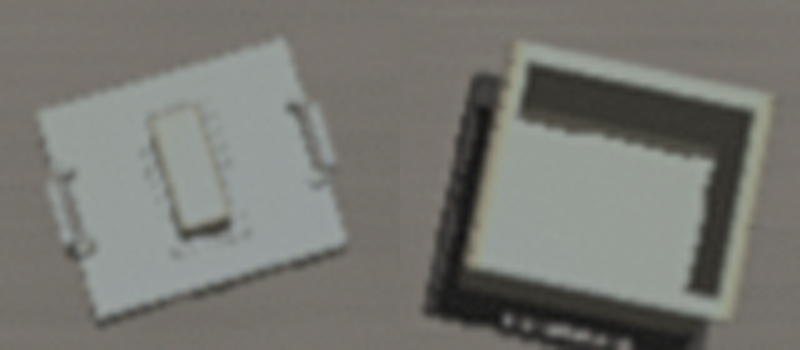

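View pics/scrop.png

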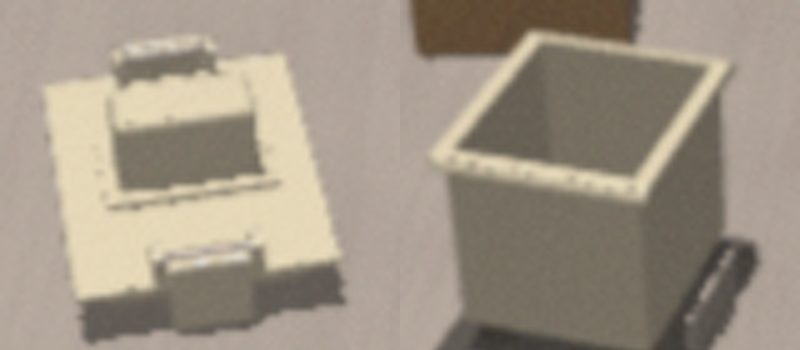

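Crops: lid plate corners in the top view are at (38,112), (285,38), (347,243), (98,325), and in the side view at (80,300), (43,87), (287,53), (343,263). Tub rim corners in the top view are at (518,42), (775,95), (730,322), (468,268), and in the side view at (435,155), (535,32), (735,65), (640,186).

```bash
cat > h.py <<'E'
import cv2,numpy as np
from station import env
from scipy.optimize import least_squares
def K(m):
    f=240/np.tan(np.radians(m["vertical_fov"]/2));return np.array([[f,0,m["cx"]],[0,f,m["cy"]],[0,0,1.]])
def proj(P,m): return cv2.projectPoints(np.float64(P),m["rvec"],m["tvec"],K(m),m["dist_coeffs"])[0][:,0]
def rect(p,sx,sy):  # p: x,y,z,yaw ; order ++,+-,--,-+
    c,s=np.cos(p[3]),np.sin(p[3]);L=np.array([[sx,sy],[sx,-sy],[-sx,-sy],[-sx,sy]])/2
    return np.c_[L@np.array([[c,s],[-s,c]])+p[:2],np.full(4,p[2])]
def fit(obs,p0,sx,sy):
    r=least_squares(lambda p:np.concatenate([(proj(rect(p,sx,sy),m)-q).ravel() for m,q in obs]),p0,x_scale=[100,100,100,1])
    return r.x,r.fun
E
cat > fit.py <<'E'
from h import *
mt,ms=env.camera_model("top"),env.camera_model("side")
def px(a,x0,y0,o=0): return (np.array(a)-[o,0]+.5)/5-.5+[x0,y0]
np.set_printoptions(precision=2,suppress=True)
for nm,T,S,d,p0 in(("lid",px([(38,112),(285,38),(347,243),(98,325)],285,180),px([(80,300),(43,87),(287,53),(343,263)],250,235),(100,120),[500,0,24,.3]),
 ("tub",px([(518,42),(775,95),(730,322),(468,268)],385,150,400),px([(435,155),(535,32),(735,65),(640,186)],240,145,400),(100,118),[550,-250,114,-.2])):
    for o in ([(mt,T),(ms,S)],[(mt,T)],[(ms,S)]):
        p,r=fit(o,p0,*d); print(nm,p[:3],np.degrees(p[3]),abs(r).max())
E
python3 fit.py
```

```text
lid [553.58 -49.69  21.12] 16.714120959540963 0.8308130198718686
lid [554.79 -49.5   16.86] 16.747560262049678 0.7890693600920997
lid [553.49 -51.78  19.06] 16.66233575939553 0.5178667375256509
tub [ 604.91 -279.23  112.06] -12.574555973265133 1.6770289895823112
tub [ 609.9  -283.08   87.15] -12.350918817263967 0.9586585959468152
tub [ 612.14 -318.06   88.67] -13.121445418453877 0.8835309818011865
```

jog_arm(steps=[[0.022,0.032,0,0,-1],[0.044,0.064,0,1,-1],[0.066,0.096,0,2,-1],[0.088,0.128,0,3,-1],[0.11,0.16,0,3.2,-1]])

```text
time: 0.52
eef_pos: [262.4, -470.0, 230.9]
ee_rot: [-179.9, 0.0, 16.7]
contact_force: [1.5, 0.6, 0.8]
grip_width: 85.4
grip_force: 0.0
```

jog_arm(steps=[[0.022,0.032,0,0,-1],[0.044,0.064,0,0,-1],[0.066,0.096,0,0,-1],[0.088,0.128,0,0,-1],[0.11,0.16,0,0,-1]])

```text
time: 0.93
eef_pos: [372.3, -310.1, 231.1]
ee_rot: [-180.0, 0.0, 16.7]
contact_force: [-0.2, 1.0, 0.4]
grip_width: 85.6
grip_force: 0.0
```

jog_arm(steps=[[0.022,0.032,0,0,-1],[0.044,0.064,0,0,-1],[0.066,0.096,0,0,-1],[0.088,0.128,0,0,-1],[0.11,0.16,0,0,-1]])

```text
time: 1.35
eef_pos: [482.3, -150.3, 231.1]
ee_rot: [-180.0, 0.0, 16.7]
contact_force: [1.1, -0.4, -0.0]
grip_width: 85.2
grip_force: 0.0
```

jog_arm(steps=[[0.02,0.028,0,0,-1],[0.04,0.056,0,0,-1],[0.06,0.084,0,0,-1],[0.071,0.1,0,0,-1],[0.071,0.1,0,0,-1]])

```text
time: 1.77
eef_pos: [555.0, -45.3, 230.8]
ee_rot: [-179.8, -0.1, 17.2]
contact_force: [0.1, 0.5, 0.1]
grip_width: 85.4
grip_force: 0.0
```

```bash
python3 - <<'E'
from h import *
import pickle
s=env.state();m=env.camera_model("wrist");i=env.read_camera("wrist")
pickle.dump(m,open("w1.pkl","wb"));cv2.imwrite("pics/w1.png",i)
R=cv2.Rodrigues(m["rvec"])[0];print(s["eef_pos"],"cam",-R.T@m["tvec"])
print(proj(rect([553.5,-50.5,22,np.radians(16.7)],100,120),m))
E
```

```text
[555.01411332 -45.31878098 230.76602629] cam [622.62042592 -25.36019741 373.7701638 ]
[[265.48132336 155.78464289]
 [396.85398359 157.28494255]
 [390.58894362 260.73274783]
 [268.74024272 259.35746745]]
```

View pics/w1.png

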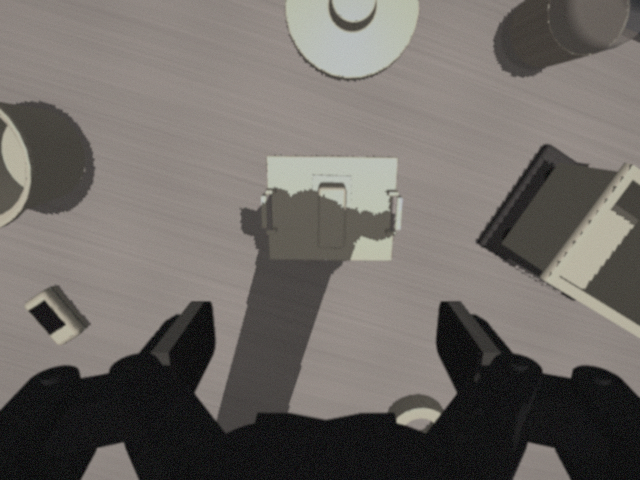

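The wrist view shows the lid's plate corners at about (266,156), (397,157), (392,261), (268,260), within 1–2 px of the prediction. The lid estimate holds. Next I'll check where the tool settled.

```bash
cat >> fit.py <<'E'
import pickle
m=pickle.load(open("w1.pkl","rb"));W=np.array([(266,156),(397,157),(392,261),(268,260)])
T=px([(38,112),(285,38),(347,243),(98,325)],285,180);S=px([(80,300),(43,87),(287,53),(343,263)],250,235)
for o in([(m,W)],[(m,W),(mt,T),(ms,S)]):
    p,r=fit(o,[553,-50,24,.3],100,120);print("lidW",p[:3],np.degrees(p[3]),abs(r).max())
s=env.state();print(s["eef_pos"],s["ee_rot"])
E
python3 fit.py | tail -3
```

```text
lidW [553.78 -50.72  24.05] 16.82865940871973 0.8458756702828509
lidW [553.43 -50.57  21.55] 16.793798393315654 1.3558848393467997
[553.48 -48.8  230.62] [-179.9     0.01   17.03]
```

jog_arm(steps=[[0,0,0,0,-1],[0,0,0,0,-1],[0,0,0,0,-1],[0,0,0,0,-1],[0,0,0,0,-1]])

```text
time: 2.23
eef_pos: [552.5, -53.0, 231.4]
ee_rot: [180.0, 0.0, 16.6]
contact_force: [0.2, 0.7, -0.0]
grip_width: 85.8
grip_force: 0.0
```

jog_arm(steps=[[0,0,-0.03,0,-0.2],[0,0,-0.06,0,-0.2],[0,0,-0.09,0,-0.2],[0,0,-0.12,0,-0.2],[0,0,-0.14,0,-0.2]], force=60)

```text
time: 2.65
eef_pos: [551.4, -52.4, 88.9]
ee_rot: [-179.9, 0.2, 16.7]
contact_force: [0.1, 0.2, 0.9]
grip_width: 51.2
grip_force: 0.0
```

jog_arm(steps=[[0,0,0,0,-0.2],[0,0,0,0,-0.2],[0,0,0,0,-0.2],[0,0,0,0,-0.2],[0,0,0,0,-0.2]])

```text
time: 3.07
eef_pos: [554.0, -52.1, 93.0]
ee_rot: [179.9, -0.2, 16.7]
contact_force: [-0.3, -0.5, 0.2]
grip_width: 51.1
grip_force: 0.0
```

jog_arm(steps=[[0,0,0,0,-0.2],[0,0,0,0,-0.2],[0,0,0,0,-0.2],[0,0,0,0,-0.2],[0,0,0,0,-0.2]])

```text
time: 3.48
eef_pos: [552.9, -52.0, 91.4]
ee_rot: [-180.0, -0.0, 16.7]
contact_force: [0.4, -0.2, 0.1]
grip_width: 51.4
grip_force: 0.0
```

jog_arm(steps=[[0,0.001,-0.015,0,-0.2],[0,0.001,-0.03,0,-0.2],[0,0.001,-0.045,0,-0.2],[0,0.001,-0.055,0,-0.2],[0,0.001,-0.06,0,-0.2]])

```text
time: 3.9
eef_pos: [552.0, -50.9, 29.9]
ee_rot: [-179.9, 0.1, 16.7]
contact_force: [-0.5, 1.0, 0.3]
grip_width: 51.6
grip_force: 0.0
```

jog_arm(steps=[[0,0,0,0,-0.2],[0,0,0,0,-0.2],[0,0,0,0,-0.2],[0,0,0,0,0],[0,0,0,0,0.2]])

```text
time: 4.32
eef_pos: [553.4, -51.0, 32.0]
ee_rot: [180.0, -0.1, 16.7]
contact_force: [-0.7, 0.0, 0.6]
grip_width: 34.4
grip_force: 0.0
```

jog_arm(steps=[[0,0,0,0,0.4],[0,0,0,0,0.6],[0,0,0,0,1],[0,0,0,0,1],[0,0,0,0,1]])

```text
time: 4.73
eef_pos: [553.3, -51.0, 31.9]
ee_rot: [180.0, -0.1, 16.7]
contact_force: [-0.3, 0.1, 6.0]
grip_width: 23.4
grip_force: 59.5
```

jog_arm(steps=[[0,0,0,0,1],[0,0,0,0,1],[0,0,0,0,1],[0,0,0,0,1],[0,0,0,0,1]])

```text
time: 5.15
eef_pos: [553.3, -51.0, 31.9]
ee_rot: [180.0, -0.1, 16.7]
contact_force: [-1.7, -0.2, 6.6]
grip_width: 22.9
grip_force: 59.5
```

jog_arm(steps=[[0,0,0.01,0,1],[0,0,0.03,0,1],[0,0,0.05,0,1],[0,0,0.07,0,1],[0,0,0.09,0,1]])

```text
time: 5.57
eef_pos: [552.0, -51.0, 121.9]
ee_rot: [-180.0, 0.1, 16.7]
contact_force: [-0.1, 0.6, -1.0]
grip_width: 23.2
grip_force: 58.9
```

jog_arm(steps=[[0,0,0.02,0,1],[0,0,0.04,0,1],[0,0,0.06,0,1],[0,0,0.08,0,1],[0,0,0.095,0,1]])

```text
time: 5.98
eef_pos: [552.5, -51.0, 217.8]
ee_rot: [180.0, -0.0, 16.7]
contact_force: [0.9, -0.7, -1.9]
grip_width: 23.1
grip_force: 58.9
```

jog_arm(steps=[[0,-0.02,0,-3,1],[0,-0.045,0,-8,1],[0,-0.07,0,-13,1],[0,-0.095,0,-18,1],[0,-0.12,0,-23,1]])

```text
time: 6.4
eef_pos: [551.8, -171.9, 216.0]
ee_rot: [-180.0, 0.1, -6.5]
contact_force: [0.5, -0.6, -2.0]
grip_width: 22.7
grip_force: 59.0
```

jog_arm(steps=[[0.01,-0.025,0,-3,1],[0.02,-0.05,0,-6,1],[0.035,-0.075,0,-6.3,1],[0.047,-0.095,0,-6.3,1],[0.051,-0.108,0,-6.3,1]])

```text
time: 6.82
eef_pos: [604.1, -281.7, 215.4]
ee_rot: [179.9, 0.0, -12.7]
contact_force: [-0.2, -1.1, -1.4]
grip_width: 22.9
grip_force: 59.0
```

jog_arm(steps=[[0,0,0,0,1],[0,0,0,0,1],[0,0,0,0,1],[0,0,0,0,1],[0,0,0,0,1]])

```text
time: 7.23
eef_pos: [603.8, -277.2, 216.5]
ee_rot: [-179.9, 0.0, -12.5]
contact_force: [0.6, -0.2, -1.9]
grip_width: 23.1
grip_force: 59.0
```

jog_arm(steps=[[0,0,0,0,1],[0,0,0,0,1],[0,0,0,0,1],[0,0,0,0,1],[0,0,0,0,1]])

```text
time: 7.65
eef_pos: [603.9, -278.9, 216.3]
ee_rot: [-180.0, -0.0, -12.6]
contact_force: [0.6, -1.0, -1.0]
grip_width: 22.7
grip_force: 59.0
```

```bash
python3 - <<'E'
from h import *
import pickle
s=env.state();m=env.camera_model("wrist");i=env.read_camera("wrist");sd=env.read_camera("side");t=env.read_camera("top")
pickle.dump((m,s["eef_pos"]),open("w2.pkl","wb"))
def c(i,x,y,w,h,k): return cv2.resize(i[y:y+h,x:x+w],None,fx=k,fy=k,interpolation=cv2.INTER_CUBIC)
cv2.imwrite("pics/w2.png",np.vstack([np.hstack([cv2.resize(i,(400,300)),c(t,385,150,80,60,5)]),np.hstack([c(i,160,110,200,150,2),c(sd,230,100,100,75,4)])]))
print(s["eef_pos"],proj(rect([605,-279,112,np.radians(-12.6)],100,118),m))
E
```

```text
[ 603.86993354 -278.92442035  216.31900028] [[232.6514384  161.01312455]
 [415.67748813 161.25645718]
 [406.23946288 302.84462911]
 [241.9433083  302.64882552]]
```

View pics/w2.png

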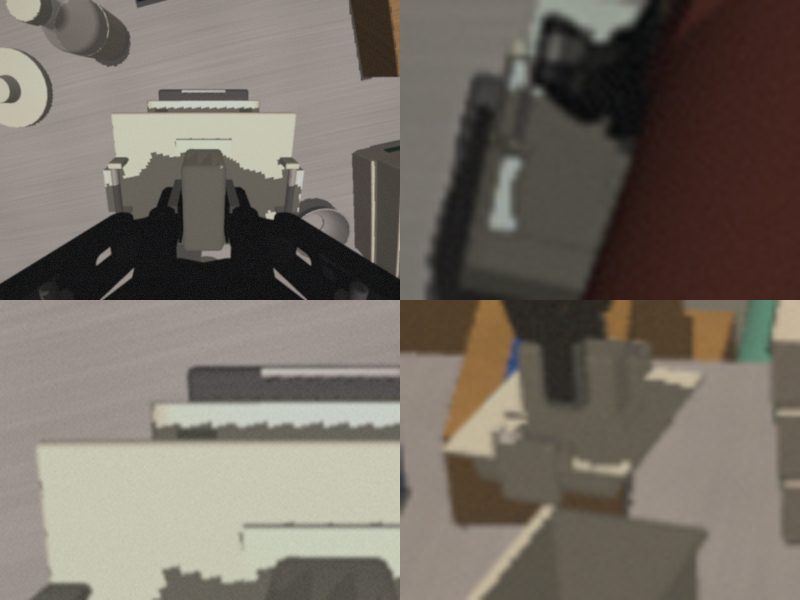

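The wrist view shows the lid held level, with the tub rim's far edge running from about (236,161) to (414,162). The lid's far corners are near (179,181) and (474,182). I'll read them more precisely.

```bash
python3 - <<'E'
from h import *
i=env.read_camera("wrist");cv2.imwrite("pics/w3raw.png",i)
def c(x,y,w,h,k): return cv2.resize(i[y:y+h,x:x+w],None,fx=k,fy=k,interpolation=cv2.INTER_CUBIC)
cv2.imwrite("pics/w3.png",np.hstack([c(170,140,80,60,5),c(400,140,80,60,5)]))
E
```

```text
(no output)
```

View pics/w3.png

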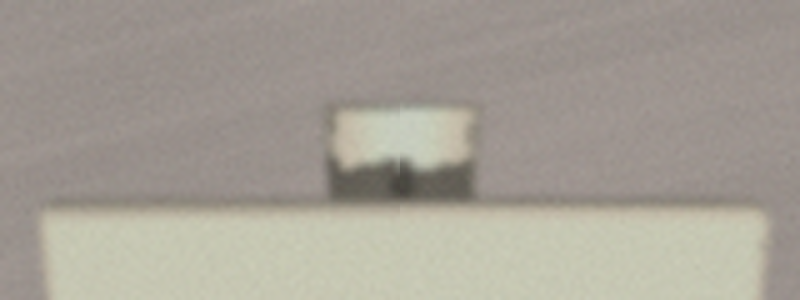

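```bash
python3 - <<'E'
from h import *
import pickle
np.set_printoptions(precision=2,suppress=True)
m,e=pickle.load(open("w2.pkl","rb"))
a=np.radians(-12.6)
R=cv2.Rodrigues(m["rvec"])[0];C=-R.T@m["tvec"];print("cam",C)
def back(q,z):
    u=cv2.undistortPoints(np.float64([q]),K(m),m["dist_coeffs"])[:,0]
    d=np.c_[u,np.ones(len(u))]@R;return C+d*((z-C[2])/d[:,2])[:,None]
ca,sa=np.cos(a),np.sin(a);ex=np.array([ca,sa,0])
for n,q,z,w in(("tub",[(236,160.8),(415.4,160.8)],114,118),("tub",[(236,160.8),(415.4,160.8)],109,118),("lid",[(178.4,181),(473.6,181)],208.4,120)):
    P=back(q,z);d=P[0]-P[1];print(n,z,P.mean(0)-50*ex,"width",np.linalg.norm(d),"yaw",np.degrees(np.arctan2(-d[0],d[1])))
E
```

```text
cam [ 673.11 -294.9   359.16]
tub 114 [ 605.14 -280.04  114.  ] width 114.68828328966036 yaw -12.520287755725406
tub 109 [ 604.75 -279.96  109.  ] width 117.0273185019287 yaw -12.520287755725436
lid 208.4 [ 604.85 -279.99  208.4 ] width 118.21328594036665 yaw -12.52074845021998
```

jog_arm(steps=[[0,0,-0.015,0,1],[0,0,-0.03,0,1],[0,0,-0.045,0,1],[0,0,-0.055,0,1],[0,0,-0.06,0,1]])

```text
time: 8.27
eef_pos: [603.0, -278.6, 154.5]
ee_rot: [-180.0, 0.2, -12.6]
contact_force: [-0.6, -0.1, -1.8]
grip_width: 23.2
grip_force: 59.0
```

jog_arm(steps=[[0,0,0,0,1],[0,0,0,0,1],[0,0,0,0,1],[0,0,0,0,1],[0,0,0,0,1]])

```text
time: 8.68
eef_pos: [604.3, -279.2, 157.2]
ee_rot: [180.0, -0.1, -12.6]
contact_force: [1.0, 0.2, -1.9]
grip_width: 23.0
grip_force: 59.0
```

jog_arm(steps=[[0,0,-0.003,0,1],[0,0,-0.006,0,1],[0,0,-0.009,0,1],[0,0,-0.012,0,1],[0,0,-0.015,0,1]])

```text
time: 9.1
eef_pos: [603.7, -278.9, 140.8]
ee_rot: [-180.0, 0.0, -12.6]
contact_force: [-0.7, 0.5, -1.0]
grip_width: 23.3
grip_force: 59.0
```

jog_arm(steps=[[0,0,-0.001,0,1],[0,0,-0.001,0,1],[0,0,-0.002,0,1],[0,0,-0.003,0,1],[0,0,-0.003,0,1]])

```text
time: 9.52
eef_pos: [603.8, -278.9, 138.2]
ee_rot: [-180.0, 0.0, -12.6]
contact_force: [-0.2, -0.3, -1.2]
grip_width: 23.2
grip_force: 59.0
```

jog_arm(steps=[[0,0,-0.001,0,1],[0,0,-0.002,0,1],[0,0,-0.003,0,1],[0,0,-0.003,0,1],[0,0,-0.003,0,1]])

```text
time: 9.93
eef_pos: [604.4, -279.1, 136.0]
ee_rot: [180.0, -0.1, -12.6]
contact_force: [-0.3, 0.4, 2.5]
grip_width: 22.9
grip_force: 59.4
```

jog_arm(steps=[[0,0,-0.001,0,1],[0,0,-0.002,0,1],[0,0,-0.003,0,1],[0,0,-0.003,0,1],[0,0,-0.003,0,1]])

```text
time: 10.35
eef_pos: [604.5, -279.2, 132.9]
ee_rot: [180.0, -0.1, -12.6]
contact_force: [1.0, -0.9, 5.1]
grip_width: 23.2
grip_force: 59.8
```

jog_arm(steps=[[0,0,-0.001,0,1],[0,0,-0.002,0,1],[0,0,-0.003,0,1],[0,0,-0.003,0,1],[0,0,-0.003,0,1]])

```text
time: 10.77
eef_pos: [604.6, -279.3, 130.5]
ee_rot: [180.0, -0.1, -12.6]
contact_force: [-0.7, 0.2, 8.2]
grip_width: 22.9
grip_force: 60.2
```

jog_arm(steps=[[0,0,-0.001,0,1],[0,0,-0.002,0,1],[0,0,-0.003,0,1],[0,0,-0.003,0,1],[0,0,-0.003,0,1]])

```text
time: 11.18
eef_pos: [604.8, -279.4, 128.1]
ee_rot: [180.0, -0.2, -12.6]
contact_force: [-0.6, 0.8, 9.8]
grip_width: 23.0
grip_force: 60.5
```

jog_arm(steps=[[0,0,-0.001,0,1],[0,0,-0.002,0,1],[0,0,-0.003,0,1],[0,0,-0.003,0,1],[0,0,-0.003,0,1]])

```text
time: 11.6
eef_pos: [605.1, -279.5, 124.1]
ee_rot: [180.0, -0.2, -12.6]
contact_force: [1.9, -0.6, 6.3]
grip_width: 23.1
grip_force: 60.4
```

jog_arm(steps=[[0,0,-0.001,0,1],[0,0,-0.002,0,1],[0,0,-0.002,0,1],[0,0,-0.002,0,1],[0,0,-0.002,0,1]])

```text
time: 12.02
eef_pos: [605.1, -279.5, 122.8]
ee_rot: [180.0, -0.2, -12.6]
contact_force: [0.7, -0.1, 8.5]
grip_width: 23.2
grip_force: 60.9
```

jog_arm(steps=[[0,0,-0.001,0,1],[0,0,-0.002,0,1],[0,0,-0.002,0,1],[0,0,-0.002,0,1],[0,0,-0.002,0,1]])

```text
time: 12.43
eef_pos: [605.1, -279.5, 121.6]
ee_rot: [180.0, -0.2, -12.6]
contact_force: [-0.3, 0.8, 11.4]
grip_width: 23.4
grip_force: 61.3
```

jog_arm(steps=[[0,0,-0.001,0,1],[0,0,-0.002,0,1],[0,0,-0.003,0,1],[0,0,-0.003,0,1],[0,0,-0.003,0,1]])

```text
time: 12.85
eef_pos: [605.1, -279.5, 119.7]
ee_rot: [180.0, -0.2, -12.6]
contact_force: [-2.0, 0.5, 16.9]
grip_width: 23.1
grip_force: 62.0
```

jog_arm(steps=[[0,0,0.002,0,1],[0,0,0.004,0,1],[0,0,0.006,0,1],[0,0,0.008,0,1],[0,0,0.008,0,1]])

```text
time: 13.27
eef_pos: [604.8, -279.4, 124.9]
ee_rot: [180.0, -0.2, -12.6]
contact_force: [2.3, -0.3, 4.0]
grip_width: 23.0
grip_force: 60.4
```

jog_arm(steps=[[0,0,0.001,0,1],[0,0,0.002,0,1],[0,0,0.002,0,1],[0,0,0.002,0,1],[0,0,0.002,0,1]], force=20)

```text
time: 13.68
eef_pos: [603.5, -278.9, 125.7]
ee_rot: [-180.0, 0.1, -12.6]
contact_force: [1.7, -0.4, 1.3]
grip_width: 23.0
grip_force: 60.1
```

jog_arm(steps=[[0,0,0,0,0.4],[0,0,0,0,0.2],[0,0,0,0,0],[0,0,0,0,-0.1],[0,0,0,0,-0.1]])

```text
time: 14.1
eef_pos: [603.4, -278.8, 125.9]
ee_rot: [-180.0, 0.1, -12.6]
contact_force: [-0.4, 0.4, -0.2]
grip_width: 47.0
grip_force: 0.0
```

jog_arm(steps=[[0,0,0,0,-0.1],[0,0,0,0,-0.1],[0,0,0.005,0,-0.1],[0,0,0.015,0,-0.1],[0,0,0.03,0,-0.1]])

```text
time: 14.52
eef_pos: [603.1, -278.6, 156.0]
ee_rot: [-180.0, 0.1, -12.6]
contact_force: [-0.2, 0.1, 0.1]
grip_width: 46.8
grip_force: 0.0
```

jog_arm(steps=[[0,0,0.02,0,-0.1],[0,0,0.04,0,-0.1],[0,0,0.06,0,-0.1],[0,0,0.08,0,-0.1],[0,0,0.1,0,-0.1]])

```text
time: 14.93
eef_pos: [603.9, -279.0, 258.7]
ee_rot: [180.0, -0.1, -12.6]
contact_force: [0.1, -0.5, 0.5]
grip_width: 47.1
grip_force: 0.0
```

jog_arm(steps=[[-0.03,0,0.02,0,-0.1],[-0.06,0,0.02,0,-0.1],[-0.09,0,0.02,0,-0.1],[-0.1,0,0.02,0,-0.1],[-0.1,0,0.02,0,-0.1]])

```text
time: 15.35
eef_pos: [501.3, -280.2, 278.1]
ee_rot: [179.9, -0.0, -12.8]
contact_force: [0.6, -0.4, 0.3]
grip_width: 46.8
grip_force: 0.0
```

```bash
python3 - <<'E'
from h import *
m=env.camera_model("wrist");w=env.read_camera("wrist");sd=env.read_camera("side")
p=proj([[605,-279,118]],m)[0];print(p)
def c(i,x,y,w,h,k): return cv2.resize(i[y:y+h,x:x+w],None,fx=k,fy=k,interpolation=cv2.INTER_CUBIC)
x,y=[int(np.clip(v,0,l)) for v,l in((p[0]-133,373),(p[1]-100,280))]
cv2.imwrite("pics/w4.png",np.hstack([c(w,x,y,266,200,1.5)[:300,:399],c(sd,230,130,100,75,4)]))
E
```

```text
[292.33071064  88.15165941]
```

View pics/w4.png

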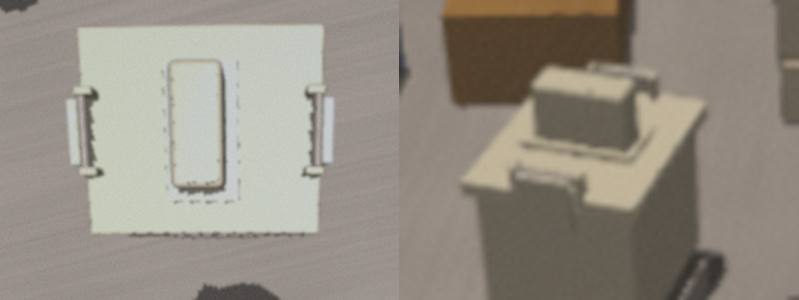

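The last view shows the lid flush and level on the tub. Both clip arms hang upright and look the same on each side, with the plate edges at (84..320) in the crop. The gripper is clear.

```bash
python3 -c "
from station import env
print(env.job_done())"
```

```text
the job is handed in; nothing more can be done
None
```

The lid is on the rectangular tub and the job is handed in. The pressing force dropped at the snap, the lid looks flush and level with both clips upright, and the peak force read about 17 N. The hand-in returned no verdict.

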